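# Snap a new vial into a spirit level

## Task

Fit the new vial unit to the spirit level: set it squarely in the empty pocket in the level's top edge so that it stands on the two sprung catches and let go, then take the wooden drift upright and press the unit straight down with it, firmly but without forcing, until both catches click over it and it lies fully home. Press it down with the drift only, never with the gripper. Finally stand the drift upright on the bench again; leave everything else where it lies.

Things in the scene. Friction and masses are not known exactly. Their poses are not given: they have to be found in the camera images.
- level: Yellow box-section spirit level, 300 mm long (its x), 32 wide (y), 58 high, upright in a wooden cradle fixed to the bench; it cannot move. Origin: on the bench under its middle; z up. Cradle board 330 x 64 x 12 mm, its four cheeks reach 42 mm above the bench, the level's top edge 70 mm. In the middle of the top edge is the empty pocket, 64 mm long (x), 24.5 wide (y), 25 to 31 deep to its bed.
- pocket (a point): Centre of the pocket's mouth, in the plane of the level's top edge; axes as the level's. Down in the pocket is the vial bed, set higher or lower by two screws, so its depth is not known beforehand: its face lies 25 to 31 mm below the mouth. A sprung steel catch stands 14 mm above the bed at each end. A unit set in by hand stands on them, its underside 11 to 17 mm below the mouth, so 9 to 15 mm of it stands out.
- catch_a (a joint): Sprung catch at the pocket's +x end, carried by the vial bed, standing out 4.5 mm from the end wall, sloped above, square below, its lower side 14 mm above the bed. Value: how far it is pushed back, m: 0 standing out, about 0.003 while the unit's end passes, 0 again once it has clicked over the unit's shoulder.
- catch_b (a joint): The same for the catch at the pocket's -x end.
- vial: The new vial unit, about 45 g: white plastic block with a green tube in its top, 61 mm long (x), 22 wide (y), 26 high, lying right way up on the bench. Origin: centre of its underside, z up. Fits either way round. Ends 54 mm apart at the underside, 61 mm at 12.7 to 13.7 mm up, then stepped in to 53 mm: the shoulders for the catches. Long lower edges bevelled 2 mm over the lowest 3 mm.
- vial_top (a point): Middle of the vial unit's flat top, 26 mm above its underside; press here. Pushing it past the catches takes a force that rises to some 10 to 20 N and drops at the click, when the underside is within 1 mm of the bed and squashes its two thin rubber pads; then it stands hard. Let go, it stays under 1 mm above the bed. More than 26 N from the drift cracks it.
- drift: Turned wooden drift (push stick), 88 mm high, about 90 g, standing on the bench on its flat foot. Origin: centre of the foot, z up along it. Foot 20 mm across over the lowest 30 mm, swelling to a grip 26 mm across from 42 to 82 mm up. The foot enters the pocket's mouth with 2 mm to spare each side, so hold it upright (within 10 degrees) over the unit's middle.
- drift_grip (a point): Point on the drift's axis in the middle of its grip, 62 mm above its foot.
- mallet: Bystander, not to be moved: carpenter's mallet with round wooden head (90 mm across) and 160 mm handle, lying. Origin: in its underside.
- chisel: Bystander, not to be moved: framing chisel, 370 mm long, wooden handle and 38 mm blade, lying. Origin: in its underside.
- tape: Bystander, not to be moved: tape measure, black, 72 x 42 x 64 mm. Origin: in its underside.
- trysquare: Bystander, not to be moved: try square, dark wooden stock 115 mm and steel blade 200 mm, lying flat. Origin: in its underside.
- peg_a: Bystander, not to be moved: oak draw-bore peg, 19 mm thick, 120 mm long, lying between the robot and the level. Origin: in its underside.
- peg_b: Bystander, not to be moved: second oak peg, the same. Origin: in its underside.
- pencil: Bystander, not to be moved: flat carpenter's pencil, 138 mm long, 7 mm high, lying. Origin: in its underside.
- mug: Bystander, not to be moved: white mug, 82 mm wide, 90 mm high. Origin: in its underside.

How it is judged (in metres and radians):
On the way, in this order (a step that is already met when the one before it is completed fails the run):
1. the vial unit stands in the pocket on the two catches, let go (horizontal distance between vial and pocket below 0.004 m and angle between the x axis of vial and the x axis of pocket, either way round below 0.1 rad and angle between vial's own z axis and vertical below 0.1 rad and z of vial in the frame of pocket between -0.021 and -0.008 m and contact force between the fingers and vial below 0.2 N), for 0.2 s.
2. the drift presses on the unit as it lies fully home with both catches clicked over it (horizontal distance between vial and pocket below 0.003 m and angle between the x axis of vial and the x axis of pocket, either way round below 0.05 rad and angle between vial's own z axis and vertical below 0.05 rad and z of vial in the frame of pocket below -0.0233 m and value of joint each of catch_a, catch_b below 0.001 m and contact force between drift and vial above 3 N), for 0.05 s.
At the end, for the whole second after the job is handed in: The vial unit lies in the pocket, underside over 23 mm below the level's top edge, centred within 3 mm, square within 3 degrees, both catches out over its shoulders (within 1 mm of fully out); the drift stands on its foot on the bench, upright within 6 degrees, at rest and let go (horizontal distance between vial and pocket below 0.003 m and angle between the x axis of vial and the x axis of pocket, either way round below 0.05 rad and angle between vial's own z axis and vertical below 0.05 rad and z of vial in the frame of pocket below -0.0233 m and value of joint each of catch_a, catch_b below 0.001 m and angle between drift's own z axis and vertical below 0.1 rad and height (world z) of drift between -0.004 and 0.004 m and linear speed of each of drift, vial below 0.02 m/s); the robot touches nothing.
It fails at once if the drift pressed on the vial unit with more than 26 N (contact force between drift and vial above 26 N).
It fails at once if the drift pressed on the unit while leaning more than 11 degrees (contact force between drift and vial above 3 N and angle between drift's own z axis and vertical above 0.2 rad).
It fails at once if the gripper itself pushed the unit down past the catches (horizontal distance between vial and pocket below 0.01 m and z of vial in the frame of pocket below -0.021 m and contact force between the arm and vial above 1 N).
It fails at once if the gripper's fingers pushed the unit down past the catches (horizontal distance between vial and pocket below 0.01 m and z of vial in the frame of pocket below -0.021 m and contact force between the fingers and vial above 1 N).
It fails at once if a bystander was moved by more than 30 mm (distance of any of mallet, chisel, tape, trysquare, peg_a, peg_b, pencil, mug from where it was at the start of the episode above 0.03 m).
It also fails if it takes over 69 s, if anything falls off the work surface, if the arm or the gripper's body presses on something with over 40 N, if the wrist force passes 120 N, or if a joint passes its speed limit or range.

## Robot

A 6-joint arm with a two-finger parallel gripper is mounted at the origin on the work surface. World frame = base frame: x ahead of the robot, y to its left, z up, the work surface at z = 0. Lengths are in m, angles in degrees, forces in N, time in s.
With the tool pointing down it reaches from about 0.4 to 0.925 m from the base axis. Payload 12.5 kg.
Tool frame: the origin (TCP) lies at the very end of the fingers, on their centre line; the grasp point (between the pads) lies 19 mm behind it; z points along the fingers, y is the line along which they close (so a half turn about z gives the same grasp; the last joint's range is limited). The gripper opens to 95 mm and grips with 3 to 60 N. Pads are 20 mm wide; open, the fingers measure 119 mm over their backs; the gripper's body (75 mm by 180 mm) begins 59 mm behind the grasp point.
Start: joints at [57.662, 28.126, 89.318, -0, 62.55, -6.05], TCP at [0.277, 0.56, 0.179] pointing down, gripper open.
Joint ranges: [-177.58, 177.58], [-47.91, 125.51], [2.72, 160], [-65.01, 245.01], [3.68, 167.84], [-153.87, 153.87]. Speed limits (degrees/s): [127.2, 127.2, 159.86, 180, 180, 180].

## Interface

Orientations are given as [roll, pitch, yaw] about the fixed x, y, z axes, in that order (R = Rz(yaw) Ry(pitch) Rx(roll)).
In Python, from plant import get_state, camera, job gives the robot as it stands.
- The arm moves only by the tool send_rows, never from a script. Its argument "increments" is text: rows parted by semicolons, each of 7 numbers parted by spaces: the shift along the world's x, y, z in mm, then the turn, a rotation vector about the world's x, y, z in rad, then the closure in counts, from 0 (fully open) to 255 (shut). A call has 1 to 20 rows; each row shifts and turns the commanded pose from where the row before left it; what a row does not reach is not made up. A row lasts 1/12 s, in which the tool goes at most 41.7 mm and 7.16 degrees, less where a joint would pass 70% of its speed; a pose out of reach is approached as far as the arm can. A call with a gripper value outside its range is refused whole. The fingers move at their own pace and stop on an object; "newtons" is the grip in N (left out, the last holds). Time passes only in rows, so rows that do not move let the fingers close. It gives the time, the measured TCP pose, the force, the opening and the grip force at its end, in the units of the state.
- get_state(): the state, without advancing time (a new reading comes with each control period).
- camera(name): name is "scene" or "top" or "wrist"; returns a dict with "frame" (480x640x3 uint8, red, green, blue), "mtx" (3x3 intrinsics, pixels), "k1" (the pictures are not rectified: a ray, as slopes to the right and down, at radius r is drawn at 1 + k1 r^2 times it, then the intrinsics apply), "R" (3x3) and "t" (3): a world point X has camera coordinates R X + t. Camera axes: x right, y down, z forward; pixel columns grow to the right and rows downward; lengths in m; the calibration is good to about 2 mm. A picture is of the moment at which its call begins. There is no depth.
- job.finish_job(): hands the job in; it is judged then, once.
The state is a dict: "t": time; "joint_pos": joint angles; "joint_velocities": joint speeds; "tau": joint torques, N m; "tcp_pos": TCP position; "orientation": TCP orientation; "contact_force": force on the tool from outside, world axes, zero at the start; "moment": the same for the moment, N m; "gripper_width": opening from 0.0 (shut) to 1.0 (fully open); "gripper_force": force on a finger pad.
Only numpy, scipy, OpenCV 4.12 (cv2) and the standard library are available. Lean on these libraries where they do the work, as an engineer would, in place of code of your own. Each camera call takes 0.05 s, during which the arm holds its last target. There are 200 camera calls.

## Working session

There is one attempt and no reset: what is moved stays moved. The work goes in short steps, Python scripts to look and compute and a tool call to move; the robot and the scene stay as the last step left them, time stands still between calls to the robot, and variables do not carry over. Pictures are saved under pics/ and viewed, at most 10 in all, crops included, and the job is handed in when it is done.

Besides the shell and the picture viewer there is one more tool, called after "Emit:" as name(argument=value, ...) on one line, values as JSON. send_rows: Moves the arm, as the interface text tells. Its arguments: {"type":"object","properties":{"increments":{"type":"string"},"newtons":{"type":"number"}},"required":["increments"]}

```bash
mkdir -p pics; cat > h.py <<'E'
import numpy as np, cv2
from plant import get_state, camera, job
def undist(c,px):
    px=np.atleast_2d(np.array(px,float)); K=np.array(c['mtx'])
    return cv2.undistortPoints(px.reshape(-1,1,2),K,np.array([c['k1'],0,0,0,0.])).reshape(-1,2)
def ray(c,px):
    n=undist(c,px); R=np.array(c['R']);t=np.array(c['t'])
    d=np.c_[n,np.ones(len(n))]@R; return -R.T@t,d/np.linalg.norm(d,axis=1)[:,None]
def plane(c,px,z):
    o,d=ray(c,px); return o+d*((z-o[2])/d[:,2])[:,None]
def two(c1,p1,c2,p2):
    o1,d1=ray(c1,p1);o2,d2=ray(c2,p2);d1=d1[0];d2=d2[0]
    s=np.linalg.lstsq(np.c_[d1,-d2],o2-o1,rcond=None)[0]
    a=o1+s[0]*d1;b=o2+s[1]*d2; return (a+b)/2,np.linalg.norm(a-b)
def proj(c,X):
    R=np.array(c['R']);t=np.array(c['t'])
    return cv2.projectPoints(np.atleast_2d(np.array(X,float)),cv2.Rodrigues(R)[0],t,np.array(c['mtx']),np.array([c['k1'],0,0,0,0.]))[0].reshape(-1,2)
def save(c,n): cv2.imwrite('pics/'+n+'.png',c['frame'][:,:,::-1])
import pickle
def snap(name,n):
    c=camera(name); save(c,n); pickle.dump(c,open('pics/'+n+'.pkl','wb')); return c
def load(n): return pickle.load(open('pics/'+n+'.pkl','rb'))
E
python3 - <<'E'
from h import *
for n in ['scene','top','wrist']:
    c=snap(n,n+'0'); print(n,-np.array(c['R']).T@c['t'],np.array(c['mtx'])[0,0],c['k1'])
print(get_state())
E
```

```text
scene [ 1.06534814 -0.33801075  0.84546585] 488.19813204889147 0.031076571468836564
top [ 0.27171763 -0.00491894  1.21487437] 479.17566598683305 -0.020553378589218928
wrist [0.21818034 0.59013144 0.38411767] 390.648514233397 0.012850972024543904
{'t': 0.15, 'joint_pos': array([ 5.76618237e+01,  2.81543490e+01,  8.93412197e+01, -1.22276101e-03,
        6.25500177e+01, -6.05201615e+00]), 'joint_velocities': array([ 0.00996891, -0.04642835, -0.07676976, -0.00334165,  0.01946955,
        0.01344088]), 'tau': array([ 2.77860265e-03, -6.12893200e+01, -2.58283496e+01,  6.93181087e-02,
        4.72720340e-02, -1.27529906e-04]), 'tcp_pos': array([0.27667595, 0.56019928, 0.17862154]), 'orientation': array([-1.79954553e+02, -3.72764312e-03,  1.53714402e+02]), 'contact_force': array([ 0.09871496, -0.20229873,  0.39618328]), 'moment': array([-0.0260918 , -0.00987268,  0.02564307]), 'gripper_force': 0.0, 'gripper_width': 1.0032342648197738}
```

View pics/top0.png

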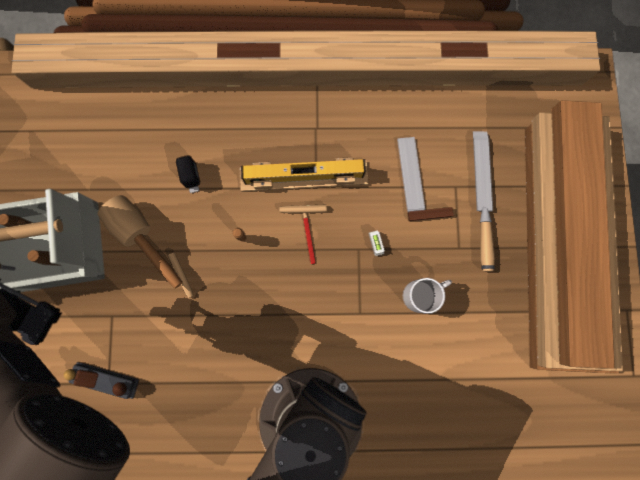

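View pics/scene0.png

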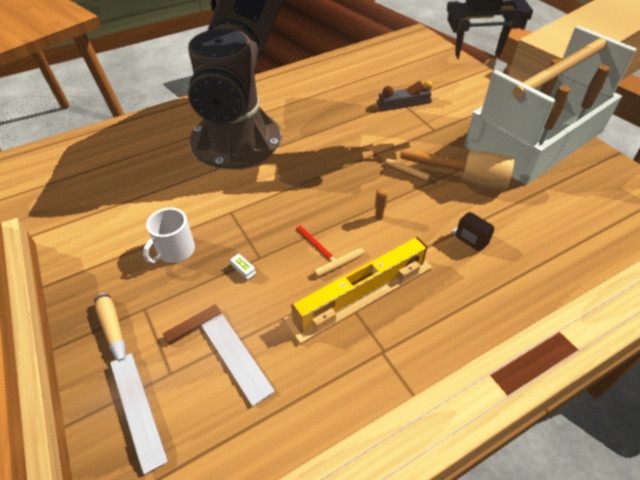

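Top view: level at (303,172) with its pocket in the middle, vial at (377,243), drift at (239,235), mug at (425,295), and a peg and the pencil at (303,209)/(309,240). Scene view: vial at (242,265), drift at (380,205), pocket near (362,274).

```bash
python3 - <<'E'
from h import *
T=load('top0');S=load('scene0')
def blob(c,roi,f):
    x0,y0,x1,y1=roi; im=c['frame'][y0:y1,x0:x1]; hsv=cv2.cvtColor(im,cv2.COLOR_RGB2HSV).astype(int)
    m=f(hsv).astype(np.uint8); n,l,s,ce=cv2.connectedComponentsWithStats(m); k=1+np.argmax(s[1:,4])
    mm=(l==k).astype(np.uint8); cn=max(cv2.findContours(mm,0,2)[0],key=len)
    cn=cv2.convexHull(cn+np.array([x0,y0])); return ce[k]+[x0,y0],s[k,4],cv2.minAreaRect(cn),cn.reshape(-1,2)
g=lambda h:(h[...,0]>30)&(h[...,0]<80)&(h[...,1]>110)
w=lambda h:((h[...,1]<60)&(h[...,2]>120))|((h[...,0]>30)&(h[...,0]<80)&(h[...,1]>110))
a=blob(T,(360,225,395,262),g);b=blob(S,(225,245,262,285),g)
print('green',a[:3],b[:3],two(T,a[0],S,b[0]))
a2=blob(T,(360,225,395,262),w); print('vialwhite',a2[:3])
bx=cv2.boxPoints(a2[2]); print(plane(T,bx,.026).round(4)); print('ctr',plane(T,[a2[2][0]],.026))
y=lambda h:(h[...,0]>20)&(h[...,0]<31)&(h[...,1]>180)&(h[...,2]>100)
a=blob(T,(235,150,375,192),y);print('level',a[:3],plane(T,cv2.boxPoints(a[2]),.07).round(4))
for n,c,r,k in [('lvT',T,(235,150,375,195),5),('drT',T,(215,215,285,255),8),('viT',T,(355,220,400,265),8),('lvS',S,(285,235,435,340),5),('drS',S,(360,180,400,230),8),('viS',S,(222,245,265,285),8)]:
    x0,y0,x1,y1=r; cv2.imwrite(f'pics/{n}.png',cv2.resize(c['frame'][y0:y1,x0:x1,::-1],None,fx=k,fy=k,interpolation=cv2.INTER_NEAREST))
i=[cv2.imread(f'pics/{n}.png') for n in ['lvT','lvS','drT','drS','viT','viS']]
cv=np.zeros((600,800,3),np.uint8)
def put(im,x,y,s):
    im=cv2.resize(im,None,fx=s,fy=s,interpolation=cv2.INTER_NEAREST);im=im[:600-y,:800-x]; cv[y:y+im.shape[0],x:x+im.shape[1]]=im
put(i[0],0,0,.6);put(i[1],0,140,.8);put(i[2],430,0,.5);put(i[3],620,170,.5);put(i[4],620,380,.5);put(i[5],420,0+440-20,.5)
cv2.imwrite('pics/mont.png',cv)
E
```

```text
green (array([375.38888889, 238.22222222]), np.int32(18), ((375.5, 238.5), (5.0, 3.0), 90.0)) (array([242.0754717 , 263.66037736]), np.int32(53), ((242.00003051757812, 263.5000305175781), (13.435027122497559, 3.5355331897735596), 45.0)) (array([ 0.43597536, -0.16680272,  0.03209073]), np.float64(0.00743475629614622))
vialwhite (array([376.38288288, 242.67567568]), np.int32(222), ((376.546142578125, 242.6692352294922), (24.031387329101562, 10.70010757446289), 74.74488067626953))
[[ 0.4528 -0.1465  0.026 ]
 [ 0.4597 -0.1727  0.026 ]
 [ 0.401  -0.1868  0.026 ]
 [ 0.3942 -0.1608  0.026 ]]
ctr [[ 0.42680846 -0.16669038  0.026     ]]
level (array([258.28753994, 170.96485623]), np.int32(313), ((259.91680908203125, 171.00344848632812), (11.15698528289795, 32.305301666259766), 87.61405944824219)) [[0.6143 0.1627 0.07  ]
 [0.6172 0.083  0.07  ]
 [0.5888 0.0817 0.07  ]
 [0.5859 0.1611 0.07  ]]
```

View pics/mont.png

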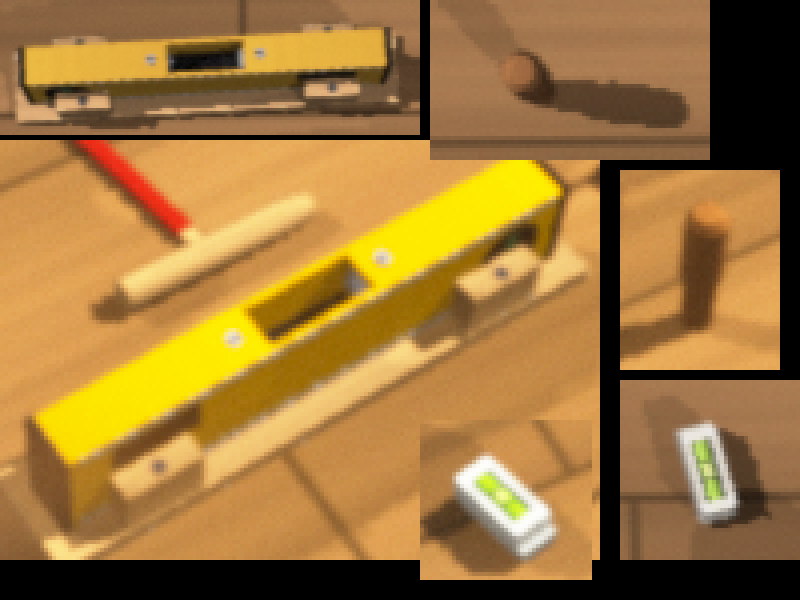

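```bash
python3 - <<'E'
from h import *
T=load('top0');S=load('scene0')
print('pocket',two(T,[303.7,169],S,[362.2,274.8]),'drift top',two(T,[239,233.7],S,[382.2,191.5]))
print('pk plane',plane(T,[[303.7,169]],.07),plane(S,[[362.2,274.8]],.07))
W=load('wrist0');print(np.array(W['R']).round(3), proj(W,[.2767,.5602,.1786]))
E
```

```text
pocket (array([0.60730831, 0.01487662, 0.06646458]), np.float64(0.0015113431703916243)) drift top (array([0.44517077, 0.1718426 , 0.08168716]), np.float64(0.005840088073647703))
pk plane [[0.60591175 0.01414627 0.07      ]] [[0.60965513 0.01399066 0.07      ]]
[[ 0.443  0.896 -0.001]
 [ 0.872 -0.431  0.233]
 [ 0.208 -0.105 -0.972]] [[316.46874518 270.09179904]]
```

Emit:
send_rows(increments="20 -36 0 0 0 0.035 0;20 -36 0 0 0 0.035 0;20 -36 0 0 0 0.035 0;20 -36 0 0 0 0.035 0;20 -36 0 0 0 0.035 0;20 -36 0 0 0 0.035 0;20 -36 0 0 0 0.035 0;20 -36 0 0 0 0.035 0;20 -36 0 0 0 0.035 0;20 -36 0 0 0 0.035 0;-5 -37 0 0 0 0.035 0;-5 -37 0 0 0 0.035 0;-5 -37 0 0 0 0.035 0;-5 -37 0 0 0 0.035 0;-5 -37 0 0 0 0.035 0;-5 -37 0 0 0 0.035 0;-5 -37 0 0 0 0.035 0;-5 -37 0 0 0 0.035 0;-5 -37 0 0 0 0.035 0;-5 -34 0 0 0 0.035 0")

```text
t: 1.82
tcp_pos: [0.4261, -0.1686, 0.1791]
orientation: [-180.0, 0.0, -166.1]
contact_force: [0.7, -0.2, 0.6]
gripper_width: 1.001
gripper_force: 0.0
```

Emit:
send_rows(increments="0 0 0 0 0 0 0;0 0 0 0 0 0 0")

```text
t: 1.98
tcp_pos: [0.4263, -0.1679, 0.1788]
orientation: [180.0, -0.0, -166.4]
contact_force: [-0.2, 0.3, -0.6]
gripper_width: 1.0
gripper_force: 0.0
```

```bash
python3 - <<'E'
from h import *
c=snap('wrist','w1');print(get_state()['tcp_pos'],get_state()['orientation'])
E
```

```text
[ 0.42646492 -0.16676281  0.17884951] [ 1.79961554e+02 -2.05511813e-02 -1.66306335e+02]
```

View pics/w1.png

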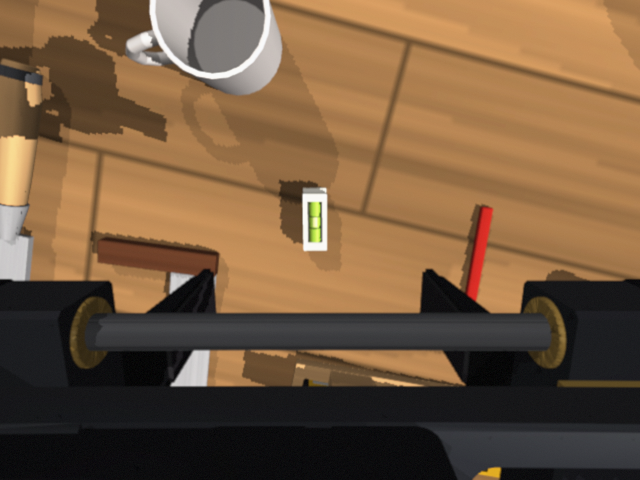

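Emit:
send_rows(increments="-20 0 -25 0 0 0 0;-20 0 -25 0 0 0 0;0 0 0 0 0 0 0;0 0 0 0 0 0 0")

```text
t: 2.37
tcp_pos: [0.3863, -0.1653, 0.1287]
orientation: [179.9, -0.1, -166.1]
contact_force: [0.4, 0.0, 0.0]
gripper_width: 0.997
gripper_force: 0.0
```

```bash
cat >> h.py <<'E'
def vialbox(c,roi,tcp=None):
    x0,y0,x1,y1=roi; im=c['frame'][y0:y1,x0:x1]; h=cv2.cvtColor(im,cv2.COLOR_RGB2HSV).astype(int)
    g=((h[...,0]>30)&(h[...,0]<80)&(h[...,1]>110)&(h[...,2]>60)).astype(np.uint8)
    ys,xs=np.nonzero(g); cg=max(cv2.findContours(g,0,2)[0],key=cv2.contourArea)
    r=cv2.minAreaRect(cg+np.array([x0,y0])); return r
E
python3 - <<'E'
from h import *
a=load('w1');b=snap('wrist','w2');print(get_state()['tcp_pos'])
p=proj(a,[.427,-.167,.026])[0];q=proj(b,[.427,-.167,.026])[0]
R=lambda p:(int(max(p[0]-90,0)),int(max(p[1]-90,0)),int(p[0]+90),int(min(p[1]+90,480)))
ra=vialbox(a,R(p));rb=vialbox(b,R(q));print(p,q,ra,rb)
print(two(a,ra[0],b,rb[0]))
for c,r in((a,ra),(b,rb)): print(plane(c,[r[0]],.026),plane(c,cv2.boxPoints(r),.026).round(4))
E
```

```text
[ 0.38743719 -0.16594151  0.12944849]
[317.2382978  220.23089921] [302.50491216 276.79439185] ((314.5, 221.5), (39.0, 11.0), 90.0) ((299.5, 278.0), (42.0, 13.0), 90.0)
(array([ 0.42894189, -0.16915458,  0.02504888]), np.float64(1.909205989628629e-05))
[[ 0.42876705 -0.16919957  0.026     ]] [[ 0.4122 -0.1784  0.026 ]
 [ 0.4098 -0.1685  0.026 ]
 [ 0.4457 -0.1598  0.026 ]
 [ 0.4482 -0.1699  0.026 ]]
[[ 0.4286169  -0.16917964  0.026     ]] [[ 0.4123 -0.1785  0.026 ]
 [ 0.4097 -0.1681  0.026 ]
 [ 0.4454 -0.1596  0.026 ]
 [ 0.448  -0.1702  0.026 ]]
```

The vial top is at (0.4287, -0.1692) and 25 mm high by triangulation (26 expected), axis 13.5°. In the picture the vial lies at (315,218), lined up with the tool. Going down to grip its top 7.5 mm.

Emit:
send_rows(increments="21 -1.2 -10 0 0 0 0;21 -1.2 -10 0 0 0 0;0 0 -25 0 0 0 0;0 0 -25 0 0 0 0;0 0 -20 0 0 0 0;0 0 -15 0 0 0 0;0 0 -5 0 0 0 0;0 0 0 0 0 0 0;0 0 0 0 0 0 0;0 0 0 0 0 0 255;0 0 0 0 0 0 255;0 0 0 0 0 0 255;0 0 0 0 0 0 255;0 0 0 0 0 0 255;0 0 0 0 0 0 255;0 0 0 0 0 0 255;0 0 0 0 0 0 255;0 0 0 0 0 0 255", newtons=20)

```text
t: 3.92
tcp_pos: [0.4288, -0.169, 0.0191]
orientation: [180.0, -0.0, -166.2]
contact_force: [0.3, 0.0, -0.0]
gripper_width: 0.426
gripper_force: 0.0
```

Emit:
send_rows(increments="0 0 0 0 0 0 255;0 0 0 0 0 0 255;0 0 0 0 0 0 255;0 0 0 0 0 0 255;0 0 0 0 0 0 255;0 0 0 0 0 0 255;0 0 0 0 0 0 255")

```text
t: 4.5
tcp_pos: [0.4288, -0.169, 0.019]
orientation: [180.0, 0.0, -166.2]
contact_force: [0.1, 0.7, 0.4]
gripper_width: 0.006
gripper_force: 0.0
```

Emit:
send_rows(increments="0 0 20 0 0 0 0;0 0 30 0 0 0 0;0 0 30 0 0 0 0;0 0 30 0 0 0 0;0 0 0 0 0 0 0;0 0 0 0 0 0 0")

```text
t: 5.0
tcp_pos: [0.4293, -0.1693, 0.1302]
orientation: [-179.9, 0.1, -166.2]
contact_force: [-0.1, -0.6, -1.6]
gripper_width: 0.37
gripper_force: 0.0
```

```bash
python3 - <<'E'
from h import *
c=snap('wrist','w3');s=snap('scene','s3');print(get_state()['tcp_pos'])
k=s['frame'][225:305,200:290]
im=c['frame'].copy(); z=cv2.resize(k,None,fx=3,fy=3); im[240:480,:270]=z; cv2.imwrite('pics/w3b.png',im[:,:,::-1])
E
```

```text
[ 0.4283474  -0.16875451  0.1283551 ]
```

View pics/w3b.png

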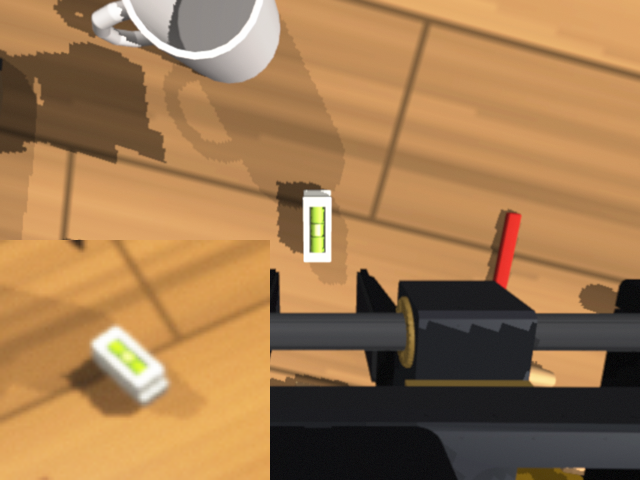

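The vial has not moved: it is at (317,227) in the wrist view and at the same place in the scene inset. So the fingers closed above it. Next I'll check where the fingertips are relative to the stated TCP.

Emit:
send_rows(increments="0 0 -30 0 0 0 0;0 0 -30 0 0 0 0;0 0 -30 0 0 0 0;0 0 -10 0 0 0 0;0 0 -10 0 0 0 0;0 0 0 0 0 0 0;0 0 0 0 0 0 0;0 0 0 0 0 0 0")

```text
t: 5.77
tcp_pos: [0.4286, -0.1689, 0.019]
orientation: [180.0, -0.0, -166.2]
contact_force: [0.8, 0.3, -0.4]
gripper_width: 0.982
gripper_force: 0.0
```

```bash
python3 - <<'E'
from h import *
c=snap('wrist','w4');s=snap('scene','s4');g=get_state();t=g['tcp_pos'];print(t,g['gripper_width'])
p=proj(s,t)[0];q=proj(c,t)[0];print(p,q)
for c_,p_ in((c,q),(s,p)): pass
y=np.array([np.sin(np.radians(-166.3)),-np.cos(np.radians(-166.3)),0])
for k in(-.0475,.0475): print(proj(s,t+k*y),proj(c,t+k*y))
cv=np.zeros((480,800,3),np.uint8)
z=cv2.resize(s['frame'][200:300,200:300],None,fx=4,fy=4); cv[:400,:400]=z
z=cv2.resize(c['frame'][120:400,180:460],(400,400));cv[:400,400:]=z
cv2.imwrite('pics/m4.png',cv[:,:,::-1])
E
```

```text
[ 0.42895764 -0.16910309  0.01947   ] 0.9966283985410501
[242.26306814 265.31264539] [315.55708321 269.73859761]
[[224.20805265 277.96395144]] [[229.01872782 269.65176108]]
[[259.5724715  253.18089457]] [[402.03081185 269.86151022]]
```

View pics/m4.png

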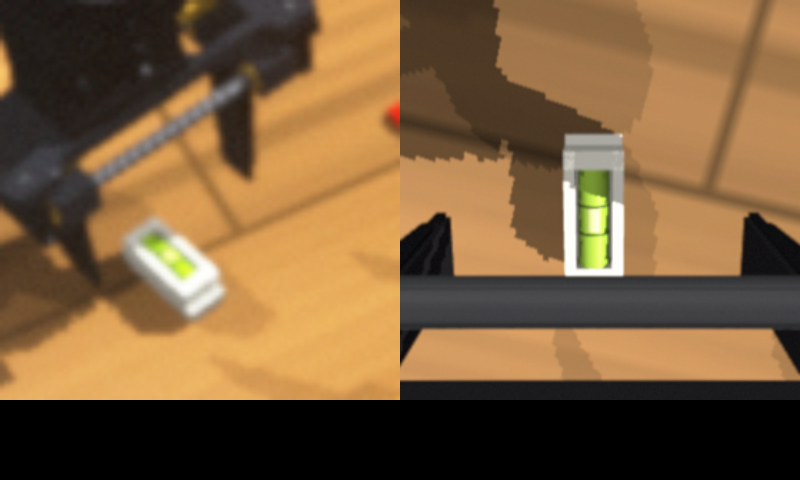

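```bash
python3 - <<'E'
from h import *
c=load('w4');s=load('s4')
R,_=two(c,[423,270],s,[261.5,244]);L,_=two(c,[214,270],s,[224.2,271.5]);print(R,L,_,(R+L)/2,np.linalg.norm(R-L))
E
```

```text
[ 0.41091461 -0.11524597  0.03660205] [ 0.43683039 -0.2155779   0.03721868] 0.008715314890543805 [ 0.4238725  -0.16541194  0.03691036] 0.10362675226807581
```

The fingertips triangulate to z≈0.037 while the reported TCP is at 0.019. So the real tips sit about 18 mm behind the stated TCP, which explains why they closed above the vial. Going 18 mm lower.

Emit:
send_rows(increments="0 0 -8 0 0 0 0;0 0 -6 0 0 0 0;0 0 -4 0 0 0 0;0 0 0 0 0 0 255;0 0 0 0 0 0 255;0 0 0 0 0 0 255;0 0 0 0 0 0 255;0 0 0 0 0 0 255;0 0 0 0 0 0 255;0 0 0 0 0 0 255;0 0 0 0 0 0 255;0 0 0 0 0 0 255;0 0 0 0 0 0 255;0 0 0 0 0 0 255;0 0 0 0 0 0 255;0 0 0 0 0 0 255;0 0 0 0 0 0 255;0 0 0 0 0 0 255;0 0 0 0 0 0 255", newtons=20)

```text
t: 7.45
tcp_pos: [0.4288, -0.169, 0.0011]
orientation: [180.0, 0.0, -166.2]
contact_force: [0.9, -0.1, 1.1]
gripper_width: 0.006
gripper_force: 0.0
```

```bash
python3 - <<'E'
from h import *
c=load('w4')
# horizontal check: tip corners in wrist alone, at tip height 0.037
print(plane(c,[[423,270],[214,270],[318.5,270]],.037))
E
```

```text
[[ 0.41079139 -0.11792039  0.037     ]
 [ 0.43577565 -0.21984146  0.037     ]
 [ 0.42330077 -0.16889256  0.037     ]]
```

Emit:
send_rows(increments="0 0 0 0 0 0 255;0 0 0 0 0 0 255;0 0 0 0 0 0 255;0 0 0 0 0 0 255;0 0 0 0 0 0 255;0 0 0 0 0 0 255;0 0 0 0 0 0 255;0 0 0 0 0 0 255;0 0 0 0 0 0 255")

```text
t: 8.2
tcp_pos: [0.4288, -0.169, 0.0011]
orientation: [180.0, 0.0, -166.2]
contact_force: [0.1, 0.2, 0.2]
gripper_width: 0.004
gripper_force: 0.0
```

```bash
python3 - <<'E'
from h import *
c=snap('wrist','w5');s=snap('scene','s5');t=get_state()['tcp_pos'];print(proj(s,t),proj(c,t),t)
cv=np.zeros((480,800,3),np.uint8)
z=cv2.resize(s['frame'][200:300,190:290],None,fx=4,fy=4); cv[:400,:400]=z
z=cv2.resize(c['frame'][120:400,180:460],(400,400));cv[:400,400:]=z
cv2.imwrite('pics/m5.png',cv[:,:,::-1])
E
```

```text
[[243.38597688 270.43228313]] [[316.03720442 268.98526954]] [ 0.42878144 -0.1689898   0.00105747]
```

View pics/m5.png

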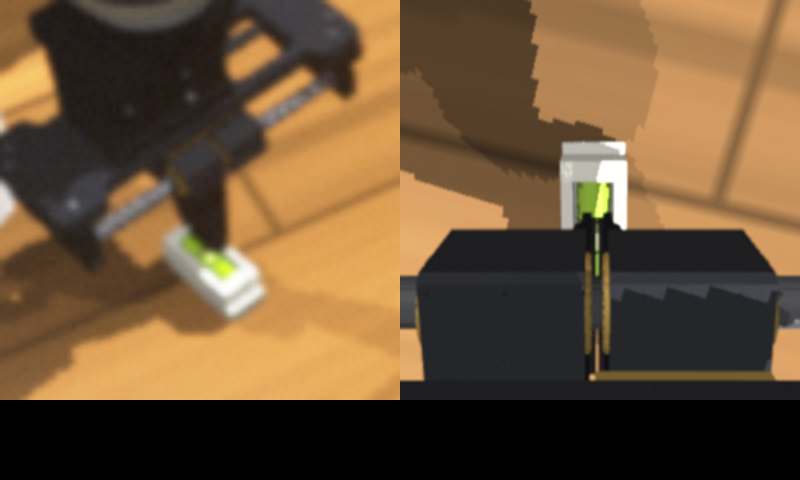

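The closed fingers sit directly over the vial, with the tip at (215,250) in the left crop and still just above its top. So the tip offset is more than 25 mm; measuring it properly now.

```bash
python3 - <<'E'
from h import *
c=load('w5');s=load('s5')
for p in ([317.5,272],[317.5,276]):
  for q in ([244.5,260],[244,263],[243.5,265]): print(p,q,two(c,p,s,q))
t=[.4288,-.169]
for z in(.02,.026,.03,.035): print(z,proj(s,t+[z]),proj(c,t+[z]),proj(c,[t[0]-.0097,t[1]-.0023,z]))
E
```

```text
[317.5, 272] [244.5, 260] (array([ 0.42315759, -0.16512315,  0.02597043]), np.float64(0.009277851752076266))
[317.5, 272] [244, 263] (array([ 0.42496174, -0.16628752,  0.01935856]), np.float64(0.0058957814630826565))
[317.5, 272] [243.5, 265] (array([ 0.42610501, -0.16724218,  0.01507871]), np.float64(0.0033044072671477576))
[317.5, 276] [244.5, 260] (array([ 0.42451971, -0.16512905,  0.02766191]), np.float64(0.008558037896435056))
[317.5, 276] [244, 263] (array([ 0.42636916, -0.16629329,  0.02114023]), np.float64(0.00515779720274185))
[317.5, 276] [243.5, 265] (array([ 0.42754164, -0.16724755,  0.01692102]), np.float64(0.0025558950105567676))
0.02 [[242.24457677 265.09081774]] [[315.88953194 280.41142192]] [[316.02880739 261.39530636]]
0.026 [[241.876601  263.3657255]] [[315.84608187 284.48148688]] [[315.98915961 264.92585618]]
0.03 [[241.62945773 262.20727947]] [[315.81560422 287.33620088]] [[315.96133309 267.40360169]]
0.035 [[241.31845078 260.74968356]] [[315.77567056 291.07637581]] [[315.92485324 270.65167999]]
```

Emit:
send_rows(increments="0 0 0 0 0 0 0;0 0 0 0 0 0 0;0 0 0 0 0 0 0;0 0 0 0 0 0 0;0 0 0 0 0 0 0;0 0 0 0 0 0 0;0 0 0 0 0 0 0;0 0 0 0 0 0 0;0 0 0 0 0 0 0;0 0 0 0 0 0 0")

```text
t: 9.13
tcp_pos: [0.4288, -0.169, 0.0011]
orientation: [180.0, 0.0, -166.2]
contact_force: [0.6, 1.0, -0.5]
gripper_width: 0.648
gripper_force: 0.0
```

Emit:
send_rows(increments="0 0 -5 0 0 0 0;0 0 -4 0 0 0 0;0 0 -4 0 0 0 0;0 0 0 0 0 0 255;0 0 0 0 0 0 255;0 0 0 0 0 0 255;0 0 0 0 0 0 255;0 0 0 0 0 0 255;0 0 0 0 0 0 255;0 0 0 0 0 0 255;0 0 0 0 0 0 255;0 0 0 0 0 0 255;0 0 0 0 0 0 255;0 0 0 0 0 0 255;0 0 0 0 0 0 255;0 0 0 0 0 0 255;0 0 0 0 0 0 255;0 0 0 0 0 0 255;0 0 0 0 0 0 255", newtons=20)

```text
t: 10.72
tcp_pos: [0.4288, -0.169, -0.0119]
orientation: [180.0, 0.0, -166.2]
contact_force: [-0.0, -0.3, 0.5]
gripper_width: 0.226
gripper_force: 20.0
```

Gripped (0.226 opening ≈ 21.5 mm, 20 N). Lifting and moving to the level.

Emit:
send_rows(increments="0 0 30 0 0 0 255;0 0 40 0 0 0 255;0 0 40 0 0 0 255;0 0 40 0 0 0 255;11 7 0 0 0 -0.11 255;11 7 0 0 0 -0.11 255;11 7 0 0 0 -0.11 255;11 7 0 0 0 -0.11 255;11 7 0 0 0 -0.11 255;11 7 0 0 0 -0.11 255;11 7 0 0 0 -0.11 255;11 7 0 0 0 -0.11 255;11 7 0 0 0 -0.11 255;11 7 0 0 0 -0.11 255;11 7 0 0 0 -0.11 255;11 7 0 0 0 -0.11 255;11 7 0 0 0 -0.11 255;11 7 0 0 0 -0.11 255;11 7 0 0 0 -0.11 255;13 4 0 0 0 -0.11 255")

```text
t: 12.38
tcp_pos: [0.6068, -0.0593, 0.1378]
orientation: [-180.0, -0.0, 92.7]
contact_force: [-1.2, -0.2, 0.2]
gripper_width: 0.227
gripper_force: 20.0
```

Emit:
send_rows(increments="0 0 0 0 0 0 255;0 0 0 0 0 0 255;0 0 0 0 0 0 255")

```text
t: 12.63
tcp_pos: [0.606, -0.0601, 0.1378]
orientation: [-179.9, -0.0, 93.2]
contact_force: [0.5, -0.1, -1.2]
gripper_width: 0.225
gripper_force: 20.0
```

```bash
python3 - <<'E'
from h import *
c=snap('wrist','w6');g=get_state();print(g['tcp_pos'],g['orientation'],g['contact_force'])
print(proj(c,[.607,.0149,.07]))
im=c['frame'].copy()[:,:,::-1]; cv2.imwrite('pics/w6.png',im)
E
```

```text
[ 0.60603436 -0.06023102  0.13793428] [-1.79966092e+02 -6.21816199e-03  9.31244389e+01] [-0.27507892 -0.17945854 -0.35059231]
[[325.62413283 133.71611572]]
```

View pics/w6.png

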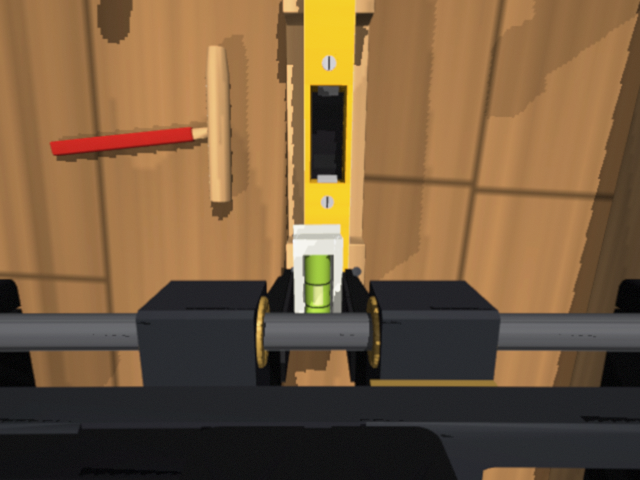

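Emit:
send_rows(increments="0 -30 0 0 0 0 255;0 0 0 0 0 0 255;0 0 0 0 0 0 255;0 0 0 0 0 0 255")

```text
t: 13.02
tcp_pos: [0.6063, -0.0901, 0.1381]
orientation: [-180.0, -0.0, 93.0]
contact_force: [1.0, -0.3, -0.2]
gripper_width: 0.229
gripper_force: 20.0
```

The pocket is the dark rectangle at columns 311–346, rows 86–182, with screws at (329,63) and (327,201). The held vial is at (318,270). Measuring the pocket from both wrist places.

```bash
python3 - <<'E'
from h import *
a=load('w6');b=snap('wrist','w7');print(get_state()['tcp_pos'])
def hole(c):
    p=proj(c,[.607,.0149,.07])[0]; x0,y0=int(p[0]-28),int(max(p[1]-66,0)); x1,y1=int(p[0]+28),int(p[1]+66)
    h=cv2.cvtColor(c['frame'][y0:y1,x0:x1],cv2.COLOR_RGB2HSV).astype(int)
    yel=(h[...,0]>20)&(h[...,0]<32)&(h[...,1]>150)&(h[...,2]>150)
    n,l,s,ce=cv2.connectedComponentsWithStats((~yel).astype(np.uint8),connectivity=4)
    k=l[int(p[1])-y0,int(p[0])-x0]; m=(l==k).astype(np.uint8)
    cn=max(cv2.findContours(m,0,2)[0],key=cv2.contourArea)+np.array([x0,y0]); r=cv2.minAreaRect(cn)
    return r,s[k]
ra,sa=hole(a);rb,sb=hole(b);print(ra,sa,rb,sb)
print(two(a,ra[0],b,rb[0]))
for c,r in((a,ra),(b,rb)):
    w=plane(c,cv2.boxPoints(r),.07)[:,:2]; print(w.round(4),w.mean(0)); e=[w[(i+1)%4]-w[i] for i in range(4)]
    L=max(e,key=np.linalg.norm); print(np.linalg.norm(L),np.degrees(np.arctan2(L[1],L[0]))%180,sorted(map(np.linalg.norm,e))[0])
for c,p in((a,[[329,63],[327,201.5]]),): w=plane(c,p,.07);print('screws',w,np.degrees(np.arctan2(*(w[0]-w[1])[[1,0]])),w.mean(0))
# held vial: green centre in w6
r=vialbox(a,(290,225,350,312));print(r)
E
```

```text
[ 0.60643479 -0.08981524  0.13813677]
((327.93402099609375, 133.51229858398438), (35.14169692993164, 97.25474548339844), 0.7538482546806335) [  13   18   37   98 3382] ((330.0, 86.5), (103.0, 36.0), 90.0) [  13   15   37  104 3734]
(array([0.60873034, 0.0152036 , 0.06742833]), np.float64(0.0002550481142491812))
[[ 0.5979 -0.0179]
 [ 0.5956  0.0453]
 [ 0.6186  0.0462]
 [ 0.6223 -0.0169]] [0.60859043 0.01418996]
0.06319545027631276 93.35214619008553 0.023028800063448464
[[ 0.5955  0.0449]
 [ 0.6184  0.0461]
 [ 0.6229 -0.0171]
 [ 0.5986 -0.0184]] [0.60885858 0.01386379]
0.06334494661267166 92.75959303845605 0.02294739173937773
screws [[ 0.60654249  0.05897359  0.07      ]
 [ 0.61070993 -0.0308494   0.07      ]] 92.65639378500643 [0.60862621 0.01406209 0.07      ]
((316.9999694824219, 283.0), (55.99999237060547, 23.999996185302734), 90.0)
```

Emit:
send_rows(increments="0 35 0 0 0 0 255;0 35 0 0 0 0 255;1.8 34 0 0 0 0 255;0 0 0 0 0 0 255;0 0 -25 0 0 0 255;0 0 -25 0 0 0 255;0 0 -15 0 0 0 255;0 0 -8 0 0 0 255;0 0 0 0 0 0 255;0 0 0 0 0 0 255;0 0 0 0 0 0 255")

```text
t: 13.98
tcp_pos: [0.6092, 0.014, 0.0662]
orientation: [179.9, 0.0, 93.0]
contact_force: [-0.6, -0.5, 0.8]
gripper_width: 0.226
gripper_force: 20.0
```

```bash
python3 - <<'E'
from h import *
c=snap('wrist','w8');s=snap('scene','s8');g=get_state();t=g['tcp_pos'];print(t,g['orientation'],g['contact_force'])
print(proj(c,[.6087,.014,.07]),proj(c,[t[0],t[1],t[2]+.038]))
cv=np.zeros((480,800,3),np.uint8)
z=cv2.resize(s['frame'][210:330,310:430],None,fx=3.33,fy=3.33); cv[:399,:399]=z[:399,:399]
z=cv2.resize(c['frame'][120:400,180:460],(400,400));cv[:400,400:]=z
cv2.imwrite('pics/m8.png',cv[:,:,::-1])
E
```

```text
[0.60912859 0.01393675 0.06621476] [1.79891373e+02 1.25682767e-02 9.29785932e+01] [-0.4756043  -0.48944545 -0.37102157]
[[317.04811406 272.63765721]] [[317.90212991 296.28407748]]
```

View pics/m8.png

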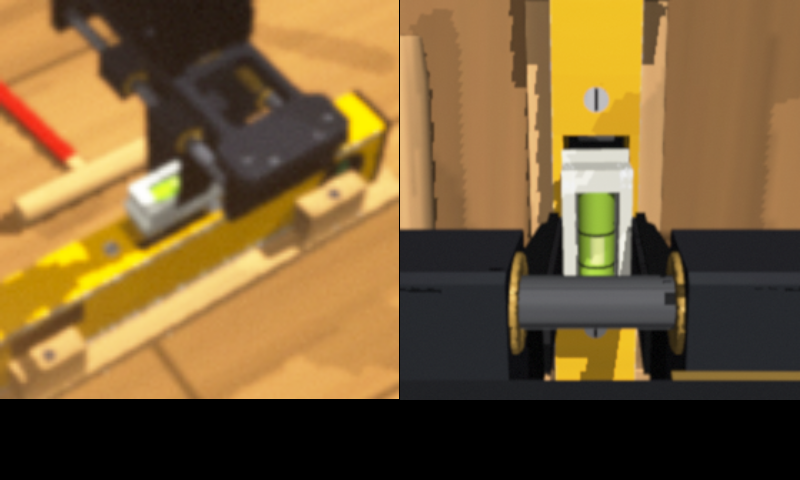

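The vial hangs just above the mouth: vial column 598 against pocket 563–629 and screw at 596 in the crop, so about 0.8 mm too far +x. Correcting and lowering.

Emit:
send_rows(increments="-0.8 0 -4 0 0 0 255;0 0 -4 0 0 0 255;0 0 -3 0 0 0 255;0 0 -3 0 0 0 255;0 0 -2 0 0 0 255;0 0 0 0 0 0 255;0 0 0 0 0 0 255")

```text
t: 14.67
tcp_pos: [0.6082, 0.014, 0.0489]
orientation: [180.0, -0.0, 93.0]
contact_force: [4.6, -0.9, -2.0]
gripper_width: 0.228
gripper_force: 19.9
```

Emit:
send_rows(increments="0 0 -1 0 0 0 255;0 0 -1 0 0 0 255;0 0 0 0 0 0 255")

```text
t: 14.92
tcp_pos: [0.6082, 0.0139, 0.0472]
orientation: [179.9, 0.0, 93.0]
contact_force: [5.0, -0.9, -0.7]
gripper_width: 0.226
gripper_force: 19.9
```

Emit:
send_rows(increments="0 0 -1 0 0 0 255;0 0 -1 0 0 0 255;0 0 0 0 0 0 255")

```text
t: 15.17
tcp_pos: [0.6082, 0.014, 0.0451]
orientation: [179.9, 0.0, 93.0]
contact_force: [4.8, 0.2, 0.2]
gripper_width: 0.226
gripper_force: 19.9
```

Emit:
send_rows(increments="0.8 0 0 0 0 0 255;0 0 0 0 0 0 255;0 0 0 0 0 0 255")

```text
t: 15.42
tcp_pos: [0.6083, 0.014, 0.0449]
orientation: [-180.0, -0.0, 93.0]
contact_force: [2.0, -0.6, 1.0]
gripper_width: 0.223
gripper_force: 20.0
```

Emit:
send_rows(increments="0.7 0 0 0 0 0 255;0 0 0 0 0 0 255;0 0 0 0 0 0 255")

```text
t: 15.67
tcp_pos: [0.6086, 0.0141, 0.0447]
orientation: [-179.9, -0.0, 93.0]
contact_force: [-0.2, -0.3, -0.3]
gripper_width: 0.228
gripper_force: 20.0
```

Emit:
send_rows(increments="0 0 -1 0 0 0 255;0 0 0 0 0 0 255;0 0 0 0 0 0 255")

```text
t: 15.92
tcp_pos: [0.609, 0.014, 0.0439]
orientation: [-180.0, -0.0, 93.0]
contact_force: [-0.5, 0.3, -1.4]
gripper_width: 0.226
gripper_force: 20.0
```

Emit:
send_rows(increments="0 0 -1 0 0 0 255;0 0 0 0 0 0 255;0 0 0 0 0 0 255")

```text
t: 16.17
tcp_pos: [0.6092, 0.014, 0.043]
orientation: [-180.0, -0.0, 93.0]
contact_force: [-0.4, 0.3, -0.5]
gripper_width: 0.229
gripper_force: 20.0
```

Emit:
send_rows(increments="0 0 -1 0 0 0 255;0 0 0 0 0 0 255;0 0 0 0 0 0 255")

```text
t: 16.42
tcp_pos: [0.6093, 0.014, 0.042]
orientation: [180.0, 0.0, 93.0]
contact_force: [-0.7, -0.5, 0.2]
gripper_width: 0.227
gripper_force: 20.0
```

Emit:
send_rows(increments="0 0 -1 0 0 0 255;0 0 0 0 0 0 255;0 0 0 0 0 0 255")

```text
t: 16.67
tcp_pos: [0.6094, 0.0139, 0.0411]
orientation: [180.0, 0.0, 93.0]
contact_force: [0.1, -1.7, 0.2]
gripper_width: 0.222
gripper_force: 20.0
```

```bash
python3 - <<'E'
from h import *
print(get_state()['contact_force'],get_state()['moment'])
E
```

```text
[ 0.11765761 -1.68688182  0.23283444] [-0.37906389 -0.02236148 -0.00159676]
```

Underside about 17 mm below the mouth with first light catch contact. Releasing.

Emit:
send_rows(increments="0 0 0 0 0 0 120;0 0 0 0 0 0 120;0 0 0 0 0 0 120;0 0 0 0 0 0 120;0 0 0 0 0 0 120;0 0 0 0 0 0 120;0 0 0 0 0 0 120;0 0 10 0 0 0 120;0 0 30 0 0 0 120;0 0 40 0 0 0 0;0 0 20 0 0 0 0;0 -20 0 0 0 0 0;0 -30 0 0 0 0 0;0 0 0 0 0 0 0;0 0 0 0 0 0 0;0 0 0 0 0 0 0")

```text
t: 18.0
tcp_pos: [0.6092, -0.0358, 0.1414]
orientation: [180.0, -0.0, 92.9]
contact_force: [0.1, -0.6, 0.4]
gripper_width: 0.96
gripper_force: 0.0
```

```bash
python3 - <<'E'
from h import *
c=snap('wrist','w9');s=snap('scene','s9');tt=snap('top','t9');g=get_state();t=g['tcp_pos'];print(t,g['orientation'])
p=proj(c,[.609,.014,.08])[0];print(p)
r=vialbox(c,(int(p[0]-40),int(p[1]-60),int(p[0]+40),int(p[1]+60)));q=proj(s,[.609,.014,.08])[0]
rs=vialbox(s,(int(q[0]-20),int(q[1]-20),int(q[0]+20),int(q[1]+20)));print(r,rs,two(c,r[0],s,rs[0]))
w=plane(c,cv2.boxPoints(r),.08);print(w.round(4),w.mean(0))
cv=np.zeros((480,800,3),np.uint8)
z=cv2.resize(s['frame'][220:320,310:410],None,fx=4,fy=4); cv[:400,:400]=z
x0,y0=int(p[0]-70),int(max(p[1]-70,0)); z=cv2.resize(c['frame'][y0:y0+140,x0:x0+140],(400,400));cv[:400,400:]=z
cv2.imwrite('pics/m9.png',cv[:,:,::-1])
E
```

```text
[ 0.6092193  -0.03521688  0.14109389] [-1.79992050e+02 -6.14106792e-03  9.30275383e+01]
[321.41364152 172.04358304]
((321.0, 171.0), (56.0, 16.0), 90.0) ((365.8000183105469, 269.60003662109375), (3.5777084827423096, 8.049844741821289), 63.43495178222656) (array([0.61051653, 0.0172462 , 0.08652032]), np.float64(0.005789274008708771))
[[ 0.6024  0.0327  0.08  ]
 [ 0.613   0.0332  0.08  ]
 [ 0.6152 -0.0039  0.08  ]
 [ 0.6042 -0.0045  0.08  ]] [0.60870123 0.01436186 0.08      ]
```

View pics/m9.png

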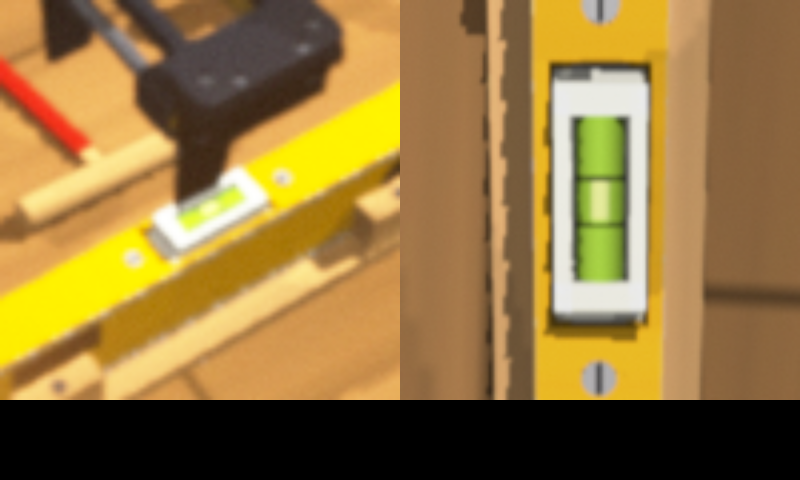

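The unit stands squarely in the pocket, tube centre at (321,171) in the wrist view, about 11 mm proud. Next the drift.

Emit:
send_rows(increments="-27 23 0 0 0 0 0;-27 23 0 0 0 0 0;-27 23 0 0 0 0 0;-27 23 0 0 0 0 0;-28 23 0 0 0 0 0;-28 21 0 0 0 0 0;0 0 0 0 0 0 0;0 0 0 0 0 0 0;0 0 0 0 0 0 0")

```text
t: 18.9
tcp_pos: [0.4459, 0.1004, 0.1414]
orientation: [179.9, 0.0, 93.0]
contact_force: [0.1, -1.1, 0.9]
gripper_width: 1.002
gripper_force: 0.0
```

```bash
python3 - <<'E'
from h import *
c=snap('wrist','w10');print(get_state()['tcp_pos'])
T=load('top0');S=load('scene0')
print('top px',T['frame'][230:238:2,235:243:2].tolist());print('scene',S['frame'][190:216:5,382].tolist())
p=proj(c,[.445,.172,.085])[0];print(p)
x,y=p.astype(int); f=cv2.cvtColor(c['frame'],cv2.COLOR_RGB2HSV)
for n,i in zip('HSV',range(3)):
    print(n); 
    for r in range(y-64,y+65,8):
        if r>=0: print(' '.join('%3d'%v for v in f[r,x-64:x+65:8,i]))
E
```

```text
[0.44612185 0.09999971 0.14119412]
top px [[[173, 115, 71], [160, 106, 65], [152, 102, 63], [83, 54, 32]], [[171, 114, 71], [163, 107, 67], [158, 106, 66], [102, 67, 41]], [[164, 107, 67], [161, 105, 65], [155, 103, 63], [94, 64, 38]], [[142, 96, 60], [129, 85, 52], [105, 70, 44], [78, 53, 32]]]
scene [[222, 145, 63], [131, 80, 38], [88, 55, 26], [91, 57, 29], [102, 63, 30], [129, 83, 38]]
[322.30990478 138.35178498]
H
 15  15  15  16  15  15  15  15  15  15  15  15  15  15  15  15  15
 15  15  15  15  15  15  16  15  15  15  15  15  15  15  15  15  15
 15  15  15  14  16  15  16  15  15  15  15  15  15  15  15  15  15
 15  15  15  15  16  15  16  15  15  15  15  15  15  15  15  15  15
 15  15  15  15  15  15  16  15  15  15  15  15  15  15  15  15  15
 15  15  16  15  16  15  16  16  15  15  15  15  15  15  15  15  15
 15  15  15  15  15  15  16  15  14  14  15  15  15  15  15  15  15
 15  15  15  15  15  15  16  13  14  14  14  15  15  15  15  15  15
 15  15  16  15  15  15  15  14  14  14  13  15  15  15  15  15  15
 15  15  15  15  15  15  15  14  14  14  14  15  15  15  15  15  
[... 2094 characters left out ...]
 152 146 158 177 173
157 151 147 139 136 159 163 148 182 191 169 152 155 169 169 178 173
157 152 147 136 142 159 157 169 175 173 171 154 176 169 169 178 173
157 152 147 135 143 160 164 128 165 168 140 175 177 168 171 180 173
157 151 146 131 146 159 165  87  89  88  89 180 177 168 174 180 173
158 152 146 130 150 160 166  94  94 104 182 179 176 168 175 181 174
157 151 146 127 151 158 161  93  94 158 184 179 176 169 174 181 175
157 151 146 125 156 159  88  94  95 175 182 180 175 169 177 179 177
158 151 146 123 157 161  88  95  94 175 182 181 176 169 178 180 176
158 150 148 120 160 109  90  93  95 174 180 180 175 169 179 179 177
157 151 147 118 161  85  91  93  95 176 181 182 174 169 180 180 178
```

Emit:
send_rows(increments="0 20 0 0 0 0 0;0 20 0 0 0 0 0;0 0 0 0 0 0 0;0 0 0 0 0 0 0;0 0 0 0 0 0 0")

```text
t: 19.37
tcp_pos: [0.4457, 0.1394, 0.1408]
orientation: [-180.0, 0.0, 93.0]
contact_force: [-0.1, -0.2, 0.0]
gripper_width: 0.999
gripper_force: 0.0
```

```bash
python3 - <<'E'
from h import *
a=load('w10');b=snap('wrist','w11');print(get_state()['tcp_pos'])
def disc(c,vmin):
    p=proj(c,[.445,.172,.085])[0].astype(int);x0,y0=p[0]-50,max(p[1]-50,0)
    h=cv2.cvtColor(cv2.medianBlur(c['frame'],3),cv2.COLOR_RGB2HSV)[y0:p[1]+50,x0:p[0]+50].astype(int)
    m=((h[...,1]>149)&(h[...,2]>vmin)).astype(np.uint8); m=cv2.morphologyEx(m,cv2.MORPH_OPEN,np.ones((3,3)))
    cn=max(cv2.findContours(m,0,1)[0],key=cv2.contourArea)+np.array([x0,y0]); 
    return cv2.fitEllipse(cn),cv2.contourArea(cn),cv2.boundingRect(cn)
for v in (120,60):
    da,db=disc(a,v),disc(b,v);print(da,db)
    X,e=two(a,da[0][0],b,db[0][0]);print(v,X,e)
    for c,d in((a,da),(b,db)): print(plane(c,[d[0][0]],.087))
E
```

```text
[0.44561174 0.13926841 0.14087353]
(((326.4033508300781, 135.83120727539062), (32.796905517578125, 34.265342712402344), 86.52268981933594), 862.0, (308, 120, 38, 34)) (((323.4349365234375, 194.78404235839844), (32.83416748046875, 35.2275390625), 7.697901725769043), 889.5, (306, 177, 36, 37))
120 [0.44766036 0.17388399 0.07874499] 4.742604128968893e-05
[[0.44751744 0.17365709 0.087     ]]
[[0.44747585 0.17486241 0.087     ]]
(((326.2972106933594, 138.99290466308594), (36.91971206665039, 38.78437423706055), 10.286225318908691), 1122.0, (308, 120, 38, 39)) (((323.1806640625, 196.84925842285156), (35.31760787963867, 39.726688385009766), 178.4627685546875), 1098.0, (305, 177, 37, 41))
60 [0.44771808 0.17194363 0.07457506] 0.00019632225345689276
[[0.44756326 0.17169523 0.087     ]]
[[0.44738238 0.17348319 0.087     ]]
```

Drift axis at (0.4475, 0.1735), with its top rim about 79–83 mm up, which fits 82/88. Lowering over it and gripping with 60 N.

Emit:
send_rows(increments="1.9 34.2 0 0 0 0 0;0 0 -30 0 0 0 0;0 0 -30 0 0 0 0;0 0 -25 0 0 0 0;0 0 -15 0 0 0 0;0 0 -9 0 0 0 0;0 0 -5 0 0 0 0;0 0 0 0 0 0 255;0 0 0 0 0 0 255;0 0 0 0 0 0 255;0 0 0 0 0 0 255;0 0 0 0 0 0 255;0 0 0 0 0 0 255;0 0 0 0 0 0 255;0 0 0 0 0 0 255;0 0 0 0 0 0 255;0 0 0 0 0 0 255;0 0 0 0 0 0 255;0 0 0 0 0 0 255;0 0 0 0 0 0 255", newtons=60)

```text
t: 21.08
tcp_pos: [0.4472, 0.1742, 0.027]
orientation: [180.0, 0.0, 93.0]
contact_force: [-0.6, -0.3, -0.8]
gripper_width: 0.261
gripper_force: 60.0
```

Emit:
send_rows(increments="0 0 0 0 0 0 255;0 0 0 0 0 0 255;0 0 0 0 0 0 255")

```text
t: 21.33
tcp_pos: [0.4472, 0.1742, 0.027]
orientation: [180.0, 0.0, 93.0]
contact_force: [0.2, 0.3, -0.4]
gripper_width: 0.261
gripper_force: 60.0
```

Emit:
send_rows(increments="0 0 20 0 0 0 255;0 0 40 0 0 0 255;0 0 40 0 0 0 255;0 0 30 0 0 0 255;20 -20 0 0 0 0 255;20 -20 0 0 0 0 255;20 -20 0 0 0 0 255;20 -20 0 0 0 0 255;20 -20 0 0 0 0 255;20 -20 0 0 0 0 255;20 -20 0 0 0 0 255;22 -19.2 0 0 0 0 255;0 0 0 0 0 0 255;0 0 0 0 0 0 255;0 0 0 0 0 0 255")

```text
t: 22.58
tcp_pos: [0.6085, 0.0152, 0.1566]
orientation: [-179.9, -0.0, 93.0]
contact_force: [-0.1, 0.6, -1.2]
gripper_width: 0.261
gripper_force: 60.0
```

```bash
python3 - <<'E'
from h import *
s=snap('scene','s12');g=get_state();t=g['tcp_pos'];print(t,g['gripper_width'],g['contact_force'],g['moment'])
# drift tilt in scene: dark brown mask between predicted foot and fingers
f=proj(s,[t[0],t[1],t[2]-.027])[0];u=proj(s,[t[0],t[1],t[2]+.02])[0];print(f,u)
S0=load('s9');d=np.abs(s['frame'].astype(int)-S0['frame']).sum(2)
x,y=f.astype(int)
for r in range(y-24,y+12,3): print(r,' '.join('%3d'%v for v in s['frame'][r,x-16:x+18:2,0]))
E
```

```text
[0.60837579 0.01558156 0.15683679] 0.26330639800835814 [-0.88020075 -0.08873329 -0.66914882] [-0.12272061  0.03543966 -0.0583461 ]
[364.29268121 254.97098455] [365.81830754 238.64325361]
230 237 237 238 238 196 113 119 126 131 118  62  57  59  56  51  84 179
233 239 237 238 241 240 174 110 105  97  90  58  53  54  55  56 154 231
236 241 241 241 240 237 160 106  99  95  84  59  58  60  77 152 226 233
239 243 242 241 241 232 140 105 100 100  79  60  78 178 233 238 237 234
242 239 239 238 236 231 155 106  97  99  98  92 140 230 239 239 238 236
245 237 238 239 241 241 213 113 100 100 102 111 206 238 238 236 236 237
248 242 242 242 242 239 209 107  97  98 107 140 231 237 236 236 236 234
251 242 243 249 252 253 229 106 103  99 107 162 233 236 237 236 236 237
254 253 253 252 251 249 204 108 103 106 111 176 232 236 237 236 237 237
257 251 250 244 231 197 167 113 106 102 127 193 229 236 236 240 248 254
260 228 191 159 191 208 218 213 200 198 223 235 238 248 254 254 255 255
263 180 208 217 218 220 218 226 233 238 248 254 254 254 255 255 253 241
```

Emit:
send_rows(increments="0.6 0 -20 0 0 0 255;0 0 -15 0 0 0 255;0 0 -6 0 0 0 255;0 0 -3 0 0 0 255;0 0 0 0 0 0 255;0 0 0 0 0 0 255")

```text
t: 23.13
tcp_pos: [0.61, 0.0153, 0.1138]
orientation: [179.9, 0.0, 93.0]
contact_force: [0.3, 0.3, -0.3]
gripper_width: 0.26
gripper_force: 60.0
```

Emit:
send_rows(increments="0 0 -1 0 0 0 255;0 0 -1 0 0 0 255;0 0 -1 0 0 0 255;0 0 0 0 0 0 255")

```text
t: 23.47
tcp_pos: [0.6098, 0.015, 0.1101]
orientation: [180.0, 0.0, 93.0]
contact_force: [-0.9, -0.5, -1.1]
gripper_width: 0.263
gripper_force: 60.0
```

Emit:
send_rows(increments="0 0 -1 0 0 0 255;0 0 -1 0 0 0 255;0 0 0 0 0 0 255")

```text
t: 23.72
tcp_pos: [0.6097, 0.015, 0.1079]
orientation: [-180.0, -0.0, 93.0]
contact_force: [-0.1, -0.4, -1.1]
gripper_width: 0.254
gripper_force: 60.0
```

Emit:
send_rows(increments="0 0 -1 0 0 0 255;0 0 0 0 0 0 255")

```text
t: 23.88
tcp_pos: [0.6097, 0.015, 0.1069]
orientation: [-180.0, -0.0, 93.0]
contact_force: [0.8, 0.7, -1.4]
gripper_width: 0.263
gripper_force: 60.0
```

Emit:
send_rows(increments="0 0 -1 0 0 0 255;0 0 0 0 0 0 255")

```text
t: 24.05
tcp_pos: [0.6098, 0.015, 0.106]
orientation: [-180.0, 0.0, 93.0]
contact_force: [0.2, -0.1, -1.1]
gripper_width: 0.257
gripper_force: 60.0
```

Emit:
send_rows(increments="0 0 -1 0 0 0 255;0 0 0 0 0 0 255")

```text
t: 24.22
tcp_pos: [0.6099, 0.015, 0.1052]
orientation: [180.0, 0.0, 93.0]
contact_force: [-0.2, -0.1, 1.1]
gripper_width: 0.26
gripper_force: 60.0
```

Emit:
send_rows(increments="0 0 -1 0 0 0 255;0 0 0 0 0 0 255")

```text
t: 24.38
tcp_pos: [0.61, 0.015, 0.1042]
orientation: [180.0, 0.0, 93.0]
contact_force: [-0.4, -0.3, 3.1]
gripper_width: 0.26
gripper_force: 60.0
```

Contact with the unit's top at tcp z≈0.105. Home should be about 13 mm lower.

Emit:
send_rows(increments="0 0 -1 0 0 0 255;0 0 -1 0 0 0 255;0 0 0 0 0 0 255")

```text
t: 24.63
tcp_pos: [0.61, 0.015, 0.1021]
orientation: [180.0, 0.0, 93.0]
contact_force: [0.4, 0.2, 3.9]
gripper_width: 0.257
gripper_force: 60.0
```

Emit:
send_rows(increments="0 0 -1 0 0 0 255;0 0 -1 0 0 0 255;0 0 0 0 0 0 255")

```text
t: 24.88
tcp_pos: [0.61, 0.015, 0.1002]
orientation: [180.0, 0.0, 93.0]
contact_force: [0.4, 0.5, 4.3]
gripper_width: 0.258
gripper_force: 60.0
```

Emit:
send_rows(increments="0 0 -1 0 0 0 255;0 0 -1 0 0 0 255;0 0 0 0 0 0 255")

```text
t: 25.13
tcp_pos: [0.6101, 0.015, 0.0983]
orientation: [179.9, 0.0, 93.0]
contact_force: [0.3, -0.2, 5.9]
gripper_width: 0.26
gripper_force: 60.0
```

Emit:
send_rows(increments="0 0 -1 0 0 0 255;0 0 -1 0 0 0 255;0 0 0 0 0 0 255")

```text
t: 25.38
tcp_pos: [0.6102, 0.0149, 0.0965]
orientation: [179.9, 0.0, 93.0]
contact_force: [0.1, -0.3, 6.9]
gripper_width: 0.258
gripper_force: 60.0
```

Emit:
send_rows(increments="0 0 -1 0 0 0 255;0 0 0 0 0 0 255")

```text
t: 25.55
tcp_pos: [0.6102, 0.0149, 0.0954]
orientation: [179.9, 0.0, 93.0]
contact_force: [0.4, -0.2, 3.6]
gripper_width: 0.266
gripper_force: 60.0
```

Emit:
send_rows(increments="0 0 -1 0 0 0 255;0 0 0 0 0 0 255")

```text
t: 25.72
tcp_pos: [0.6099, 0.0149, 0.0939]
orientation: [180.0, 0.0, 93.0]
contact_force: [1.1, 0.1, 1.9]
gripper_width: 0.261
gripper_force: 60.0
```

Emit:
send_rows(increments="0 0 -1 0 0 0 255;0 0 0 0 0 0 255")

```text
t: 25.88
tcp_pos: [0.61, 0.0151, 0.0932]
orientation: [180.0, -0.0, 93.0]
contact_force: [0.5, 1.0, 5.3]
gripper_width: 0.26
gripper_force: 60.0
```

Emit:
send_rows(increments="0 0 -0.5 0 0 0 255;0 0 0 0 0 0 255")

```text
t: 26.05
tcp_pos: [0.6101, 0.0151, 0.0932]
orientation: [179.9, -0.0, 93.0]
contact_force: [-0.6, -0.1, 8.1]
gripper_width: 0.26
gripper_force: 60.0
```

Emit:
send_rows(increments="0 0 -0.5 0 0 0 255;0 0 0 0 0 0 255")

```text
t: 26.22
tcp_pos: [0.6102, 0.0151, 0.0931]
orientation: [179.9, 0.0, 93.0]
contact_force: [-1.7, 0.5, 12.9]
gripper_width: 0.261
gripper_force: 60.0
```

Emit:
send_rows(increments="0 0 -0.4 0 0 0 255;0 0 0 0 0 0 255;0 0 0 0 0 0 255")

```text
t: 26.47
tcp_pos: [0.6103, 0.0151, 0.0931]
orientation: [179.9, 0.0, 93.0]
contact_force: [-1.6, 0.0, 16.6]
gripper_width: 0.262
gripper_force: 60.0
```

```bash
python3 - <<'E'
from h import *
g=get_state();print(g['tcp_pos'],g['contact_force'],g['moment'])
E
```

```text
[0.61030037 0.01511785 0.09309225] [-1.58728101e+00  7.83438908e-04  1.65648432e+01] [ 0.02764125  0.57507885 -0.00394278]
```

It stands hard: the position is unchanged between 8 and 16.6 N, foot 3.9 mm below the mouth, and the force dropped at the click on the way. Lifting and checking the unit numerically from the earlier viewpoint.

Emit:
send_rows(increments="0 0 2 0 0 0 255;0 0 10 0 0 0 255;0 0 20 0 0 0 255;0 0 17.5 0 0 0 255;-0.8 -25 0 0 0 0 255;0 -26 0 0 0 0 255;0 0 0 0 0 0 255;0 0 0 0 0 0 255;0 0 0 0 0 0 255")

```text
t: 27.22
tcp_pos: [0.6087, -0.0357, 0.141]
orientation: [-180.0, -0.0, 93.0]
contact_force: [-0.3, 0.8, -0.7]
gripper_width: 0.259
gripper_force: 60.0
```

```bash
python3 - <<'E'
from h import *
a=load('w9');c=snap('wrist','w13');g=get_state();print(g['tcp_pos'],g['gripper_width'],g['contact_force'])
def white(c,z):
    p=proj(c,[.609,.0143,z])[0];x0,y0=int(p[0]-30),int(p[1]-55)
    h=cv2.cvtColor(c['frame'],cv2.COLOR_RGB2HSV)[y0:y0+110,x0:x0+60].astype(int)
    m=((h[...,1]<70)&(h[...,2]>140)).astype(np.uint8)
    n,l,s,ce=cv2.connectedComponentsWithStats(m);k=1+np.argmax(s[1:,4])
    r=cv2.minAreaRect(np.argwhere(l==k)[:,::-1].astype(np.float32)+[x0,y0] if 0 else (np.argwhere(l==k)[:,::-1]+np.array([x0,y0])).astype(np.float32))
    gr=vialbox(c,(x0,y0,x0+60,y0+110)); return r,gr,s[k]
for c_,zs in((a,(.079,)),(c,(.079,.066))):
    r,gr,s=white(c_,zs[-1]);print(r,gr,s)
    for z in zs:
        b=plane(c_,cv2.boxPoints(r),z);e=np.linalg.norm(np.diff(b,axis=0),axis=1);G=plane(c_,cv2.boxPoints(gr),z);eg=np.linalg.norm(np.diff(G,axis=0),axis=1)
        print(z,'white',b.mean(0).round(4),e[:2].round(4),'tube',G.mean(0).round(4),eg[:2].round(4))
E
```

```text
[ 0.60873836 -0.03540066  0.14098621] 0.2560410917598253 [-0.6370196   0.76854855 -1.04370756]
((320.9999694824219, 169.5), (33.99999237060547, 86.99998474121094), 0.0) ((321.0, 171.0), (56.0, 16.0), 90.0) [  13   10   35   88 1662]
0.079 white [0.6087 0.0149 0.079 ] [0.0579 0.0224] tube [0.6087 0.0143 0.079 ] [0.0106 0.0373]
((322.0, 171.5), (77.0, 32.0), 90.0) ((322.5, 172.0), (54.0, 15.0), 90.0) [  14   18   33   78 1434]
0.079 white [0.6088 0.0138 0.079 ] [0.0211 0.0513] tube [0.6092 0.0138 0.079 ] [0.01  0.036]
0.066 white [0.609 0.013 0.066] [0.0221 0.0538] tube [0.6094 0.013  0.066 ] [0.0105 0.0377]
```

The unit's top measures 53.8 × 22.1 mm at z=0.066, squared and centred, so it is home. Returning the drift to its spot.

Emit:
send_rows(increments="-20 26 0 0 0 0 255;-20 26 0 0 0 0 255;-20 26 0 0 0 0 255;-20 26 0 0 0 0 255;-20 26 0 0 0 0 255;-20 26 0 0 0 0 255;-20 27 0 0 0 0 255;-21.5 27 0 0 0 0 255;0 0 0 0 0 0 255;0 0 -30 0 0 0 255;0 0 -30 0 0 0 255;0 0 -25 0 0 0 255;0 0 -15 0 0 0 255;0 0 -8 0 0 0 255;0 0 -3 0 0 0 255;0 0 0 0 0 0 255;0 0 0 0 0 0 255")

```text
t: 28.68
tcp_pos: [0.4479, 0.1743, 0.0308]
orientation: [179.9, -0.0, 93.0]
contact_force: [0.6, -0.6, -0.9]
gripper_width: 0.261
gripper_force: 60.0
```

Emit:
send_rows(increments="0 0 -1 0 0 0 255;0 0 -1 0 0 0 255;0 0 0 0 0 0 255;0 0 0 0 0 0 255")

```text
t: 29.02
tcp_pos: [0.4476, 0.174, 0.0285]
orientation: [180.0, -0.0, 93.0]
contact_force: [0.4, 0.5, -0.9]
gripper_width: 0.257
gripper_force: 60.0
```

Emit:
send_rows(increments="0 0 -1 0 0 0 255;0 0 0 0 0 0 255;0 0 0 0 0 0 255")

```text
t: 29.27
tcp_pos: [0.4475, 0.174, 0.0272]
orientation: [180.0, 0.0, 93.0]
contact_force: [-0.3, -0.2, -0.8]
gripper_width: 0.259
gripper_force: 60.0
```

Emit:
send_rows(increments="0 0 -0.5 0 0 0 255;0 0 0 0 0 0 255;0 0 0 0 0 0 255")

```text
t: 29.52
tcp_pos: [0.4476, 0.174, 0.027]
orientation: [180.0, -0.0, 93.0]
contact_force: [-1.2, -0.3, 5.0]
gripper_width: 0.26
gripper_force: 60.0
```

Foot on the bench at tcp z=0.027, so the drift did not slip in the grip. Opening and lifting away.

Emit:
send_rows(increments="0 0 0.3 0 0 0 0;0 0 0 0 0 0 0;0 0 0 0 0 0 0;0 0 0 0 0 0 0;0 0 0 0 0 0 0;0 0 0 0 0 0 0;0 0 0 0 0 0 0;0 0 0 0 0 0 0;0 0 0 0 0 0 0;0 0 0 0 0 0 0;0 0 15 0 0 0 0;0 0 30 0 0 0 0;0 0 40 0 0 0 0;0 0 30 0 0 0 0;0 -34 0 0 0 0 0;0 0 0 0 0 0 0;0 0 0 0 0 0 0")

```text
t: 30.93
tcp_pos: [0.4475, 0.1392, 0.1423]
orientation: [180.0, -0.0, 92.9]
contact_force: [-0.6, -0.3, -0.6]
gripper_width: 1.002
gripper_force: 0.0
```

```bash
python3 - <<'E'
from h import *
c=snap('wrist','w14');s=snap('scene','s14');g=get_state();print(g['tcp_pos'],g['gripper_width'],g['contact_force'])
p=proj(c,[.4475,.1735,.085])[0].astype(int);x0,y0=p[0]-50,p[1]-50
h=cv2.cvtColor(cv2.medianBlur(c['frame'],3),cv2.COLOR_RGB2HSV)[y0:y0+100,x0:x0+100].astype(int)
m=((h[...,1]>149)&(h[...,2]>120)).astype(np.uint8);m=cv2.morphologyEx(m,cv2.MORPH_OPEN,np.ones((3,3)))
cn=max(cv2.findContours(m,0,1)[0],key=cv2.contourArea)+np.array([x0,y0]);e=cv2.fitEllipse(cn);print(e,plane(c,[e[0]],.085))
S=load('scene0');a=S['frame'][180:225,365:400].astype(int);b=s['frame'][180:225,365:400].astype(int);print('scene diff at drift',np.abs(a-b).mean(), 'level', np.abs(S['frame'][235:340,285:435].astype(int)-s['frame'][235:340,285:435]).mean())
E
```

```text
[0.44729572 0.14012113 0.1415952 ] 0.9949615085143841 [ 0.89852913 -0.5431302  -0.49044593]
((320.8811340332031, 194.2519989013672), (32.51093292236328, 35.26419448852539), 8.189290046691895) [[0.44772971 0.17455401 0.085     ]]
scene diff at drift 5.422857142857143 level 8.402391534391535
```

The drift stands upright where it was, with the same round disc at (0.4477, 0.1746), and the arm is clear. Handing in.

```bash
python3 -c "
from plant import job
print(job.finish_job())"
```

```text
the job is handed in; nothing more can be done
None
```

The vial unit is pressed home in the level with the drift, the drift stands upright on the bench again, and the job is handed in. No verdict came back, and I judged the two catch clicks from the force drop and hard stop, not by seeing them.

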